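# Park the slicer's carriage and snap its guard cap on

### The job

Put the vegetable slicer into its safe state: first slide its carriage all the way back against the two stop blocks at the slicer's end nearer the robot, well away from the blade, and leave it there. Then take the ribbed guard cap that stands on the worktop and press it straight down onto the carriage's stud until it clicks home onto the rubber seal, and go on pressing it firmly down after the click. Finish like that, with the fingers still on the cap and pressing it down; leave the other things alone.

Things in the scene. Friction and masses are not known exactly. Their poses are not given: they have to be found in the camera images.
- slicer: White plastic bench slicer, fixed to the worktop, 250 long x 98 wide x 30 high (two end-stop blocks to 44). Origin: centre of its underside. Its x axis runs along its length; the parking stops are at its -x end (the end nearer the robot); a bare steel blade lies across the bed at x = +45 mm.
- carriage (a joint): Slide of the grey carriage, in m: 0 = far end (over the blade), grows as the carriage moves along the slicer's -x, 0.105 = hard against the parking stop. Starts 55 to 105 mm short of it. Needs about 2.5 N to move, stays where left. The carriage is a plate 100 along x, 96 wide, 12 thick, its top 42.5 above the worktop.
- grip_post (a point): Point on the axis of the carriage's upright grip post, 10 below the post's top and 24 above the plate. The post is rectangular, 22 along the slicer's x and 14 across it, rising 34 above the plate, 62 from the stud axis towards the slicer's -x end. Its axes are those of the slicer.
- stud_seat (a point): Point on the axis of the carriage's upright steel stud, level with the top of the rubber seal at its foot (46.5 above the worktop): the cap's rim ends up here. The stud is 23 in diameter; its coned tip (12 across at the top, cone 6 high) ends 21 above this point. z axis up.
- seal: Black rubber seal ring round the stud's foot, on the carriage, 42 in diameter, 4 thick; springs down at 4 N per mm, at most 3.5 mm, and comes back. Origin on the stud axis on the carriage plate, 4 below the seal's free top.
- cap_center (a point): Centre (half-way up) of the loose grey guard cap: a ribbed round cap 40 in diameter (about 42 over its ribs), 38 high, 40 g, standing open side down on the worktop to the left of the slicer. The bore has a lip of 26 diameter, 3 high at the rim, above it 31 diameter, 25 deep in all; the head above that is solid. z axis up, the rim is 19 below this point.
- salt_center (a point): Centre of a glass salt shaker, 44 in diameter, 90 high: bystander.
- jam_center (a point): Centre of a glass jam jar, 66 in diameter, 108 high: bystander.
- mug_center (a point): Middle (half-way up) of a white mug with stripes, 83 x 116 with its handle, 100 high: bystander.
- snap_balls (a point): Point on the stud's axis, 7.7 above stud_seat, level with four sprung steel balls that stand out to 15.2 from the axis. The cap's rim meets them about 4 above this point; the push rises to about 10 N and drops with a click when the rim is about level with this point; the balls then draw the cap down and the rim lands on the seal.
Not all that is in view belongs to the job. What is meant by the part that bears cap_center is not brown, and is the smaller of those in its own colour.

How it is judged:
By the outcome, as a careful person would: the job done as asked, in the order asked, and still so for the second after the job is handed in, while the arm keeps its last pose, push and grip.
It also fails if it takes over 58 s, if anything falls off the work surface, if the arm or the gripper's body presses on something with over 40 N, if the wrist force passes 120 N, or if a joint passes its speed limit or range.

### The arm

A 7-joint arm with a two-finger parallel gripper is mounted at the origin on a cart in front of the work surface, level with it; the furniture and walls round the work are solid. World frame = base frame: x ahead of the robot, y to its left, z up, the work surface at z = 0. Lengths are in m, angles in rad, forces in N, time in s.
With the tool pointing down it reaches from about 0.4 to 0.875 m from the base axis. Payload 6.5 kg.
Tool frame: the origin (TCP) lies at the very end of the fingers, on their centre line; the grasp point (between the pads) lies 19 mm behind it (bot.grip_point_offset is the distance from the TCP to the grasp point, in m); z points along the fingers, y is the direction in which the jaws open and shut (so a half turn about z gives the same grasp; the last joint's range is limited). The gripper opens to 88 mm and grips with 3 to 60 N. Pads are 18 mm wide; open, the fingers measure 123 mm over their backs; the gripper's body (75 mm by 187 mm) begins 45 mm behind the grasp point.
Start: joints at [-1.209, 0.536, -0.004, 1.538, 0.003, 1.067, -0.071], TCP at [0.27, 0.591, 0.239] pointing down, gripper open.
Joint ranges: [-2.7, 2.7], [-0.37, 2.16], [-1.27, 1.26], [0.24, 2.4], [-1.31, 4.45], [0.19, 1.91], [-2.76, 2.76]. Speed limits (rad/s): [2.39, 2.39, 3.14, 3.14, 3.14, 3.14, 3.14].

### API

Orientations are given as [roll, pitch, yaw] about the fixed x, y, z axes, in that order (R = Rz(yaw) Ry(pitch) Rx(roll)).
In Python, from cell import monitor, grab_frame, finish_job, bot gives the robot as it stands. The module is installed in compiled form; this text tells all that it offers.
- The arm moves only by the tool jog_arm, never from a script. Its argument "moves" is one flat list of numbers, 7 for each row, row after row: the shift along the tool's x, y, z in cm, then the turn, a rotation vector about the tool's x, y, z in rad, then the gripper's target within -1 to 1 (fully open at 1, half-way at 0, shut at -1). In form: [dx, dy, dz, rx, ry, rz, grip, dx, dy, dz, rx, ry, rz, grip, ...]. A call has 1 to 5 rows; each row is the pose to reach, as a shift and turn from the pose commanded when the call began, along the tool's axes at that moment; what a row does not reach only later rows make up. A row lasts 1/8 s, in which the tool goes at most 62.5 mm and 10.7 degrees, less where a joint would pass 70% of its speed; a pose out of reach is approached as far as the arm can. A call with a gripper value outside its range is refused whole. The fingers move at their own pace and stop on an object; "grip_force" is the grip in N (left out, the last holds). Time passes only in rows, so rows that repeat a pose let the fingers close. It gives the time, the measured TCP pose, the force and the opening at its end, in the units of the state.
- monitor.observe(): the state, without advancing time (a new reading comes with each control period).
- grab_frame(name): name is "scene" or "top" or "wrist"; returns a dict with "pixels" (384x512x3 uint8, red, green, blue), "mtx" (3x3 intrinsics, pixels), "R" (3x3) and "t" (3): a world point X has camera coordinates R X + t. Camera axes: x right, y down, z forward; pixel columns grow to the right and rows downward; lengths in m; the calibration is good to about 2 mm. A picture is of the moment at which its call begins. There is no depth.
- finish_job(): hands the job in, once; it reports no verdict.
The state is a dict: "time_s": time; "q": joint angles; "joint_vel": joint speeds; "joint_efforts": joint torques, N m; "position": TCP position; "tcp_rot": TCP orientation; "wrist_force": force on the tool from outside, world axes, zero at the start; "ft_torque": the same for the moment, N m; "grip_width": finger opening in m.
Only numpy, scipy, OpenCV 4.12 (cv2) and the standard library are available. Lean on these libraries where they do the work, as an engineer would, in place of code of your own. Each camera call takes 0.05 s, during which the arm holds its last target. There are 200 camera calls.

## Working session

There is one attempt and no reset: what is moved stays moved. The work goes in short steps, Python scripts to look and compute and a tool call to move; the robot and the scene stay as the last step left them, time stands still between calls to the robot, and variables do not carry over. Pictures are saved under pics/ and viewed, on a budget of 10 in all, crops included, one or two more only if the job needs it, and the job is handed in when it is done.

Besides the shell and the picture viewer there is one more tool, called after ">>>" as name(argument=value, ...) on one line, values as JSON. jog_arm: Moves the arm, as the interface text tells. Its arguments: {"type":"object","properties":{"moves":{"type":"array","items":{"type":"number"}},"grip_force":{"type":"number"}},"required":["moves"]}

```bash
mkdir -p pics
cat > h.py <<'E'
from cell import monitor, grab_frame, finish_job, bot
import numpy as np, cv2
def save(name,fn,crop=None,scale=1):
    f=grab_frame(name); np.savez('pics/'+fn+'.npz',**{k:np.array(f[k]) for k in('pixels','mtx','R','t')})
    im=f['pixels'][:,:,::-1]
    if crop: im=im[crop[1]:crop[3],crop[0]:crop[2]]
    if scale!=1: im=cv2.resize(im,None,fx=scale,fy=scale,interpolation=cv2.INTER_CUBIC)
    cv2.imwrite('pics/'+fn+'.png',im); return f
def load(fn): return np.load('pics/'+fn+'.npz')
def ray(f,u,v,z):
    "world point at height z for a pixel"
    R,t=f['R'],f['t']; c=-R.T@t; d=R.T@np.linalg.solve(f['mtx'],[u,v,1.]); return c+d*(z-c[2])/d[2]
def tri(obs):
    "obs: list of (f,u,v)"
    A=[];b=[]
    for f,u,v in obs:
        R,t=f['R'],f['t']; c=-R.T@t; d=R.T@np.linalg.solve(f['mtx'],[u,v,1.]); d/=np.linalg.norm(d)
        P=np.eye(3)-np.outer(d,d);A.append(P);b.append(P@c)
    return np.linalg.solve(sum(A),sum(b))
def proj(f,X):
    p=f['mtx']@(f['R']@np.array(X)+f['t']); return p[:2]/p[2]
E
python3 - <<'E'
from h import *
s=monitor.observe(); print({k:np.round(v,3) for k,v in s.items()}, bot.grip_point_offset)
save('top','t1',scale=1.5);save('scene','s1',scale=1.5)
E
```

```text
{'time_s': np.float64(0.0), 'q': array([-1.209,  0.537, -0.004,  1.539,  0.003,  1.067, -0.071]), 'joint_vel': array([-0.   ,  0.   ,  0.002,  0.   , -0.001,  0.001,  0.   ]), 'joint_efforts': array([ 1.0000e-03, -5.7099e+01,  9.9200e-01, -2.5161e+01, -5.6000e-02,
        1.8000e-02,  0.0000e+00]), 'position': array([0.269, 0.591, 0.238]), 'tcp_rot': array([-3.14 ,  0.   ,  2.714]), 'wrist_force': array([-0.53 , -0.378,  0.459]), 'ft_torque': array([-0.001,  0.043, -0.043]), 'grip_width': np.float64(0.088)} 0.0187
```

View pics/t1.png

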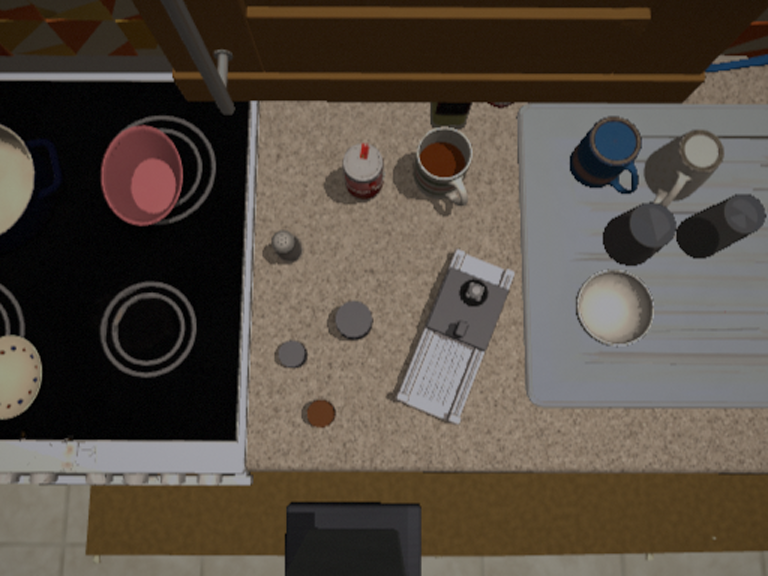

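View pics/s1.png

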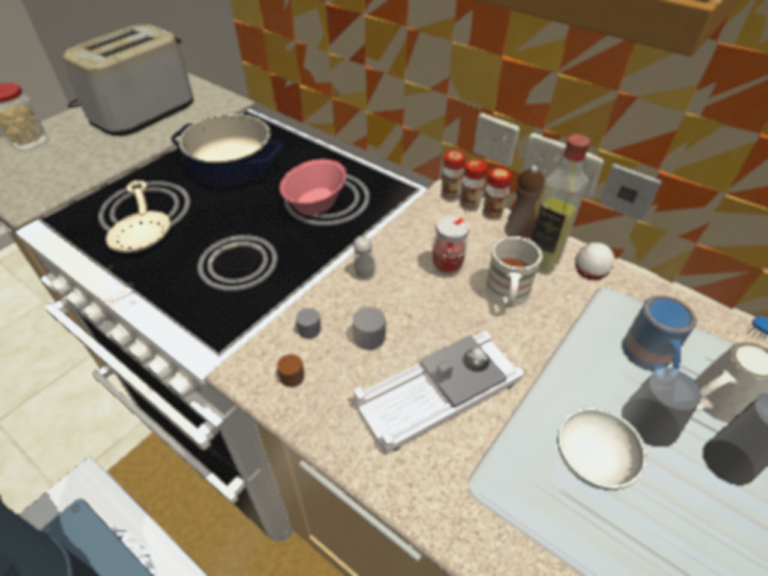

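Top view (1.5×): three loose caps, brown (320,413), small grey (291,354) and large grey (353,320). The small grey one fits, being not brown and the smaller of the two greys. The slicer runs from (408,400) to (485,262), the post is at (461,328) and the stud at (474,291). Next I'll confirm with a crop and compute positions.

Run:
```python
from h import *
t=load('t1');s=load('s1')
k=1/1.5
print('tcp proj',proj(t,[.27,.59,.24])*1.5,proj(t,[0,0,0])*1.5, 'cam',-t['R'].T@t['t'])
for n,u,v,z in [('small',291,354,.038),('big',353,320,.045),('brown',320,413,.038),('post',461,326,.0765),('stud',474,290,.0675),
 ('salt',286,243,.09),('jam',364,165,.1),('mug',443,155,.1),('SWl',400,402,.03),('SWr',453,421,.03),('NEl',458,252,.04),('NEr',512,270,.04)]:
    print(n,ray(t,u*k,v*k,z).round(4))
print('tri small',tri([(t,291*k,353*k),(s,308*k,317*k)]))
a=cv2.resize(t['pixels'][190:300,160:290,::-1],(520,440),interpolation=cv2.INTER_CUBIC)
b=cv2.resize(t['pixels'][160:285,260:345,::-1],None,fx=3.52,fy=3.52,interpolation=cv2.INTER_CUBIC)
cv2.imwrite('pics/c1.png',np.hstack([a,b[:440][:, :280]]))
```

```text
tcp proj [-203.05513485  550.55736529] [331.09387004 716.77096371] cam [ 0.43979141 -0.06330343  1.02485061]
small [0.5077 0.0659 0.038 ]
big [ 0.5583 -0.026   0.045 ]
brown [0.4217 0.021  0.038 ]
post [ 0.5466 -0.1829  0.0765]
stud [ 0.6008 -0.2039  0.0675]
salt [0.6647 0.0709 0.09  ]
jam [ 0.7804 -0.0415  0.1   ]
mug [ 0.7964 -0.1576  0.1   ]
SWl [ 0.4383 -0.0965  0.03  ]
SWr [ 0.4111 -0.1746  0.03  ]
NEl [ 0.6641 -0.1847  0.04  ]
NEr [ 0.6365 -0.2663  0.04  ]
tri small [0.51016226 0.06533649 0.03665449]
```

View pics/c1.png

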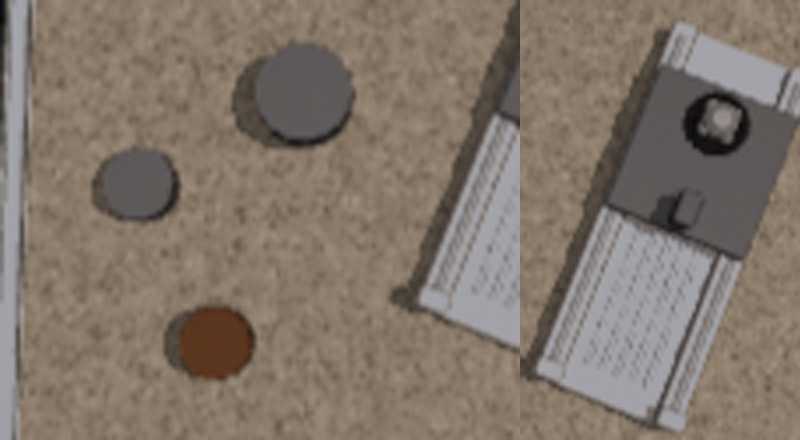

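Crop confirms it: the small grey cap at crop (137,185) is clearly smaller than the large grey at (303,92). The carriage's post and stud are also visible. Moving towards the slicer, passing near the cap.

>>> jog_arm(moves=[-4.3, -4.4, 0, 0, 0, -0.05, 1, -8.6, -8.8, 0, 0, 0, -0.05, 1, -12.9, -13.2, 0, 0, 0, -0.05, 1, -17.2, -17.6, 0, 0, 0, -0.05, 1, -21.5, -22, 0, 0, 0, -0.05, 1])

```text
time_s: 0.72
position: [0.3744, 0.2999, 0.2386]
tcp_rot: [-3.141, 0.0, 2.764]
wrist_force: [2.1, -0.7, -0.1]
grip_width: 0.0881
```

>>> jog_arm(moves=[-3.9, -4.3, 0, 0, 0, 0, 1, -7.8, -8.6, 0, 0, 0, 0, 1, -11.7, -12.9, 0, 0, 0, 0, 1, -15.6, -17.2, 0, 0, 0, 0, 1, -19.5, -21.5, 0, 0, 0, 0, 1])

```text
time_s: 1.35
position: [0.4762, 0.0285, 0.2387]
tcp_rot: [3.141, 0.0, 2.764]
wrist_force: [0.4, 0.5, -0.6]
grip_width: 0.0883
```

Run:
```python
from h import *
s=monitor.observe(); print({k:np.round(v,3) for k,v in s.items() if k in('time_s','q','position','tcp_rot')})
f=save('wrist','w1',scale=1.5)
for X in [(.5095,.0655,.038),(.5466,-.1829,.0765),(.6008,-.2039,.0675)]: print(proj(f,X)*1.5)
```

```text
{'time_s': np.float64(1.35), 'q': array([-0.366,  0.242,  0.247,  1.994, -0.074,  0.913,  1.113]), 'position': array([0.476, 0.029, 0.239]), 'tcp_rot': array([3.141, 0.   , 2.764])}
[450.27472121 275.76876842]
[137.05269956 465.79258847]
[153.77507727 526.31327245]
```

View pics/w1.png

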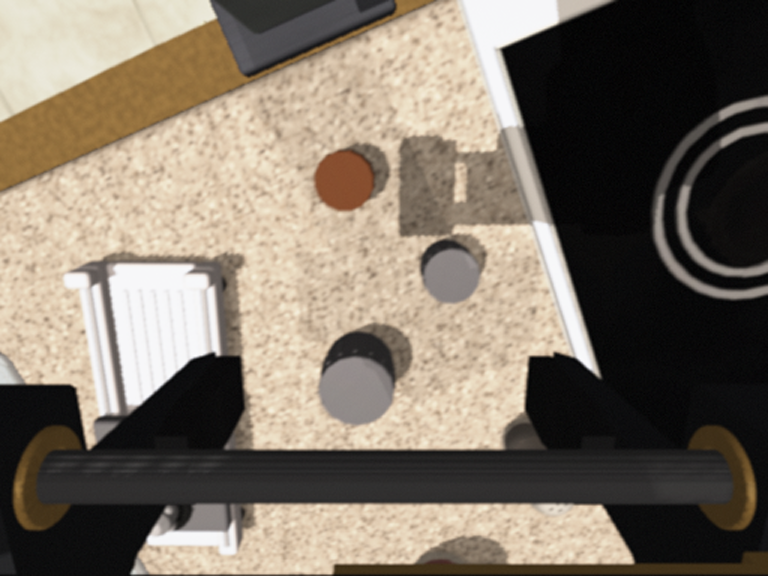

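Wrist view: small grey cap's top centre is at (451,272), within 4 px of the predicted (450,276), so cap ≈ (0.510, 0.0655). Refining stud and post from the crop pixels.

```bash
cat >> h.py <<'E'
def go(X,yaw=None):
    "tool-frame shift in cm and rz to reach X"
    from scipy.spatial.transform import Rotation as Ro
    s=monitor.observe(); R=Ro.from_euler('xyz',s['tcp_rot']).as_matrix()
    d=R.T@(np.array(X)-s['position'])*100
    dy=0 if yaw is None else (yaw-s['tcp_rot'][2]+np.pi/2)%np.pi-np.pi/2
    return d.round(2), 'rz',round(-dy,3)
E
python3 - <<'E'
from h import *
t=load('t1')
P=lambda x,y,z: ray(t,260+(x-520)/3.52,160+y/3.52,z)
stud=P(716,122,.0465); print('seal',stud,'tip',P(722,118,.0675),'post',P(690,205,.0765))
e=[P(667,66,.0425),P(798,112,.0425),P(741,258,.0425),P(608,208,.0425)]; print(np.array(e).round(4))
print([np.arctan2(*(a-b)[[1,0]]) for a,b in((e[0],e[3]),(e[1],e[2]))], 'ctr',np.mean(e,0))
yaw=-.375;u=np.array([np.cos(yaw),np.sin(yaw),0])
p=stud-.062*u; print(p, go([p[0],p[1],.2385],yaw))
E
```

```text
seal [ 0.60129375 -0.20624425  0.0465    ] tip [ 0.60038275 -0.2069779   0.0675    ] post [ 0.54464626 -0.18489676  0.0765    ]
[[ 0.6384 -0.1759  0.0425]
 [ 0.6087 -0.2596  0.0425]
 [ 0.515  -0.2209  0.0425]
 [ 0.5462 -0.1371  0.0425]]
[np.float64(-0.3981742194605617), np.float64(-0.3913390632251294)] ctr [ 0.57708431 -0.19839194  0.0425    ]
[ 0.54360228 -0.18353535  0.0465    ] (array([-13.72, -16.41,   0.16]), 'rz', np.float64(-0.011))
```

>>> jog_arm(moves=[-3.5, -4.1, 0, 0, 0, 0, 1, -7.0, -8.2, 0, 0, 0, 0, 1, -10.5, -12.4, 0, 0, 0, 0, 1, -13.7, -16.5, 0, 0, 0, 0, 1, -13.7, -16.5, 5, 0, 0, 0, 1])

```text
time_s: 2.02
position: [0.5453, -0.1794, 0.191]
tcp_rot: [-3.14, 0.009, 2.757]
wrist_force: [1.1, 1.7, -0.8]
grip_width: 0.0883
```

>>> jog_arm(moves=[0, 0, 4, 0, 0, 0, 1, 0, 0, 8, 0, 0, 0, 1, 0, 0, 11, 0, 0, 0, 1, 0, 0, 12.6, 0, 0, 0, 1, 0, 0, 13.6, 0, 0, 0, 1])

```text
time_s: 2.65
position: [0.5425, -0.1735, 0.0522]
tcp_rot: [-3.142, -0.0, 2.764]
wrist_force: [-0.1, 0.5, -0.3]
grip_width: 0.0882
```

Run:
```python
from h import *
print(monitor.observe()['wrist_force'])
save('top','t2',crop=(250,150,350,290),scale=4)
```

```text
[-0.07073562  0.54970639 -0.28591065]
```

View pics/t2.png

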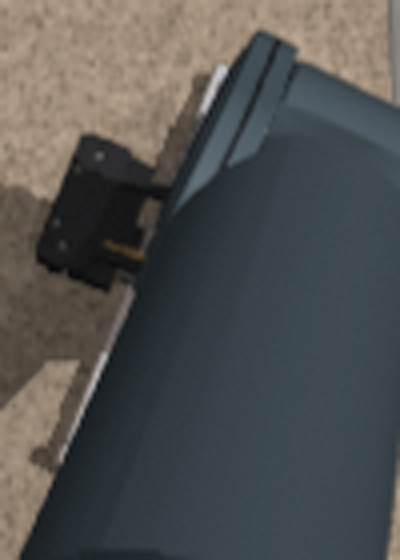

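Arm hides the post in the top view (4x crop shows only forearm). The measured TCP is about 1 cm short of the target, so I'll correct that and then close.

>>> jog_arm(moves=[-0.5, -1.0, 0.1, 0, 0, 0, 1, -0.5, -1.0, 0.1, 0, 0, 0, 1, -0.5, -1.0, 0.1, 0, 0, 0, 1, -0.5, -1.0, 0.1, 0, 0, 0, -0.6, -0.5, -1.0, 0.1, 0, 0, 0, -1], grip_force=20)

```text
time_s: 3.32
position: [0.5435, -0.1845, 0.0519]
tcp_rot: [3.141, 0.0, 2.764]
wrist_force: [-0.2, 0.5, -0.1]
grip_width: 0.0704
```

>>> jog_arm(moves=[0, 0, 0, 0, 0, 0, -1, 0, 0, 0, 0, 0, 0, -1, 0, 0, 0, 0, 0, 0, -1, 0, 0, 0, 0, 0, 0, -1, 0, 0, 0, 0, 0, 0, -1])

```text
time_s: 3.95
position: [0.5434, -0.1848, 0.0517]
tcp_rot: [-3.142, 0.0, 2.764]
wrist_force: [0.7, 0.5, -0.3]
grip_width: 0.0202
```

>>> jog_arm(moves=[0, 0, 0, 0, 0, 0, -1, 0, 0, 0, 0, 0, 0, -1, 0, 0, 0, 0, 0, 0, -1])

```text
time_s: 4.32
position: [0.5443, -0.1825, 0.0517]
tcp_rot: [3.139, -0.0, 2.765]
wrist_force: [2.0, 5.3, -0.9]
grip_width: 0.0142
```

Gripped at 14.2 mm, which is the post's width. Sliding back along tool +x.

>>> jog_arm(moves=[1, 0.25, 0, 0, 0, 0, -1, 2, 0.25, 0, 0, 0, 0, -1, 3, 0.25, 0, 0, 0, 0, -1, 4, 0.25, 0, 0, 0, 0, -1, 4.5, 0.25, 0, 0, 0, 0, -1], grip_force=30)

```text
time_s: 4.95
position: [0.5018, -0.1652, 0.0517]
tcp_rot: [3.141, -0.0, 2.764]
wrist_force: [3.4, 0.9, -4.8]
grip_width: 0.0137
```

>>> jog_arm(moves=[0.4, 0, 0, 0, 0, 0, -1, 0.8, 0, 0, 0, 0, 0, -1, 1.2, 0, 0, 0, 0, 0, -1, 1.6, 0, 0, 0, 0, 0, -1, 2, 0, 0, 0, 0, 0, -1])

```text
time_s: 5.58
position: [0.4839, -0.1579, 0.0517]
tcp_rot: [3.141, 0.0, 2.764]
wrist_force: [4.1, 2.4, -4.6]
grip_width: 0.0134
```

>>> jog_arm(moves=[0.2, 0, 0, 0, 0, 0, -1, 0.4, 0, 0, 0, 0, 0, -1, 0.6, 0, 0, 0, 0, 0, -1, 0.8, 0, 0, 0, 0, 0, -1, 1.0, 0, 0, 0, 0, 0, -1])

```text
time_s: 6.2
position: [0.4747, -0.1542, 0.0517]
tcp_rot: [3.141, -0.0, 2.764]
wrist_force: [4.0, 3.6, -5.6]
grip_width: 0.0135
```

>>> jog_arm(moves=[0.2, 0, 0, 0, 0, 0, -1, 0.4, 0, 0, 0, 0, 0, -1, 0.6, 0, 0, 0, 0, 0, -1, 0.8, 0, 0, 0, 0, 0, -1])

```text
time_s: 6.7
position: [0.4673, -0.1512, 0.0517]
tcp_rot: [3.141, 0.0, 2.764]
wrist_force: [5.0, 4.0, -5.4]
grip_width: 0.0134
```

>>> jog_arm(moves=[0.2, 0.1, 0, 0, 0, 0, -1, 0.4, 0.15, 0, 0, 0, 0, -1, 0.6, 0.15, 0, 0, 0, 0, -1, 0.8, 0.15, 0, 0, 0, 0, -1])

```text
time_s: 7.2
position: [0.4598, -0.1481, 0.0517]
tcp_rot: [-3.141, -0.0, 2.763]
wrist_force: [1.1, -2.1, -6.3]
grip_width: 0.0136
```

>>> jog_arm(moves=[0.2, 0, 0, 0, 0, 0, -1, 0.4, 0, 0, 0, 0, 0, -1, 0.6, 0, 0, 0, 0, 0, -1])

```text
time_s: 7.58
position: [0.4543, -0.1458, 0.0517]
tcp_rot: [-3.141, -0.0, 2.763]
wrist_force: [1.4, -5.0, -6.2]
grip_width: 0.0138
```

>>> jog_arm(moves=[0.2, -0.1, 0, 0, 0, 0, -1, 0.4, -0.1, 0, 0, 0, 0, -1, 0.6, -0.1, 0, 0, 0, 0, -1])

```text
time_s: 7.95
position: [0.4505, -0.1443, 0.0518]
tcp_rot: [3.141, 0.004, 2.764]
wrist_force: [9.9, -5.0, -18.5]
grip_width: 0.014
```

>>> jog_arm(moves=[0.2, 0, 0, 0, 0, 0, -1, 0.4, 0, 0, 0, 0, 0, -1])

```text
time_s: 8.2
position: [0.4503, -0.1442, 0.052]
tcp_rot: [-3.141, 0.011, 2.764]
wrist_force: [18.7, -9.0, -32.2]
grip_width: 0.0139
```

Hard stop: the position held at 0.450 while the force rose to ~20 N, after about 101 mm of travel. Relaxing most of the push, opening and lifting.

>>> jog_arm(moves=[-0.2, 0, 0, 0, 0, 0, -1, -0.4, 0.1, 0, 0, 0, 0, -1, -0.4, 0.1, 0, 0, 0, 0, -1])

```text
time_s: 8.57
position: [0.4504, -0.1442, 0.0518]
tcp_rot: [-3.141, 0.003, 2.763]
wrist_force: [4.4, -5.6, -10.3]
grip_width: 0.0138
```

>>> jog_arm(moves=[0, 0, 0, 0, 0, 0, 0, 0, 0, 0, 0, 0, 0, 0.3, 0, 0, 0, 0, 0, 0, 0.3, 0, 0, 0, 0, 0, 0, 0.3, 0, 0, -1, 0, 0, 0, 0.3])

```text
time_s: 9.2
position: [0.4486, -0.1429, 0.0617]
tcp_rot: [-3.141, -0.001, 2.764]
wrist_force: [0.6, 0.3, 0.3]
grip_width: 0.0573
```

>>> jog_arm(moves=[0, 0, -4, 0, 0, 0, 0.3, 0, 0, -9, 0, 0, 0, 1, 0, 0, -14, 0, 0, 0, 1, -4, 0, -14, 0, 0, 0, 1, -8, 0, -14, 0, 0, 0, 1])

```text
time_s: 9.82
position: [0.5249, -0.1727, 0.2038]
tcp_rot: [3.14, 0.003, 2.764]
wrist_force: [0.4, 0.3, 0.0]
grip_width: 0.0879
```

>>> jog_arm(moves=[-5, 0, 0, 0, 0, 0, 1, -5, 0, 0, 0, 0, 0, 1, -5, 0, 0, 0, 0, 0, 1])

```text
time_s: 10.2
position: [0.5689, -0.1908, 0.2017]
tcp_rot: [-3.141, -0.001, 2.763]
wrist_force: [-0.4, -0.5, 0.5]
grip_width: 0.0881
```

Run:
```python
from h import *
s=monitor.observe(); print(s['time_s'],s['position'],s['tcp_rot'],s['wrist_force'])
f=save('wrist','w2',scale=1.5); yaw=-.385
p=np.array([.4503,-.1442,.0765]); print('post',proj(f,p)*1.5,'stud',proj(f,p+[.062*np.cos(yaw),.062*np.sin(yaw),-.009])*1.5)
```

```text
10.2 [ 0.56891543 -0.1908131   0.20173775] [-3.14141600e+00 -1.24677504e-03  2.76346606e+00] [-0.37177945 -0.49572241  0.53542983]
post [382.01905654  21.73504711] stud [381.40332975 155.62353921]
```

View pics/w2.png

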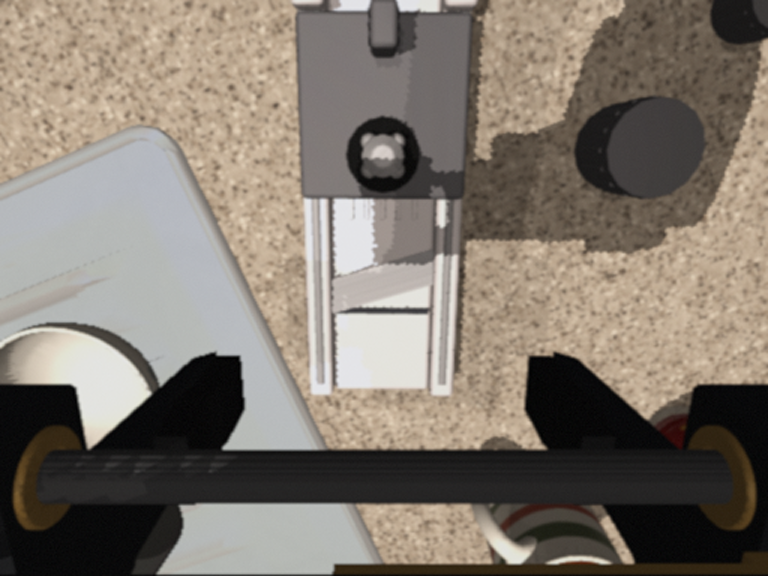

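Wrist view: the carriage plate's edge (row 12) meets the two stop blocks (rows 0–8). The stud tip/seal is at (383,154) against a predicted (381,156). The dead-reckoned stud agrees with the image.

Run:
```python
from h import *
f=load('w2'); k=1/1.5
print('tip',ray(f,383*k,153*k,.0675),'seal',ray(f,383*k,154*k,.0465),'post',ray(f,384*k,22*k,.0765))
w=load('w1'); print('cap w1',ray(w,451*k,272*k,.038))
print(go([.510,.0655,.19],2.7635))
```

```text
tip [ 0.50683047 -0.16620804  0.0675    ] seal [ 0.50768825 -0.16661288  0.0465    ] post [ 0.45075526 -0.14336382  0.0765    ]
cap w1 [0.5071374  0.06687391 0.038     ]
(array([14.91, 21.64,  1.2 ]), 'rz', np.float64(0.0))
```

>>> jog_arm(moves=[3.0, 4.3, 0, 0, 0, 0, 1, 6.0, 8.7, 0, 0, 0, 0, 1, 9.0, 13.0, 0, 0, 0, 0, 1, 12.0, 17.3, 0, 0, 0, 0, 1, 15.0, 21.6, 0, 0, 0, 0, 1])

```text
time_s: 10.88
position: [0.5084, 0.0667, 0.2022]
tcp_rot: [3.141, -0.0, 2.764]
wrist_force: [1.3, 0.6, -0.1]
grip_width: 0.0881
```

>>> jog_arm(moves=[0, 0, 4, 0, 0, 0, 1, 0, 0, 8, 0, 0, 0, 1, 0, 0, 11, 0, 0, 0, 1, 0, 0, 12, 0, 0, 0, 1])

```text
time_s: 11.38
position: [0.5082, 0.0649, 0.0808]
tcp_rot: [-3.14, -0.003, 2.764]
wrist_force: [0.4, -0.5, 0.4]
grip_width: 0.0882
```

Run:
```python
from h import *
s=monitor.observe(); print(s['time_s'],s['position'],s['tcp_rot'],s['wrist_force'])
print(go([.5085,.066,.006],2.7635))
f=save('wrist','w3',scale=1.5); print(proj(f,[.5085,.066,.038])*1.5,proj(f,[.5085,.066,0])*1.5)
```

```text
11.375 [0.50818697 0.06493092 0.08077211] [-3.14004797e+00 -2.56505347e-03  2.76404857e+00] [ 0.41738596 -0.51717671  0.40174347]
(array([-0.01,  0.12,  7.48]), 'rz', np.float64(0.001))
[385.56560304 333.77026155] [385.51516542 304.56564744]
```

View pics/w3.png

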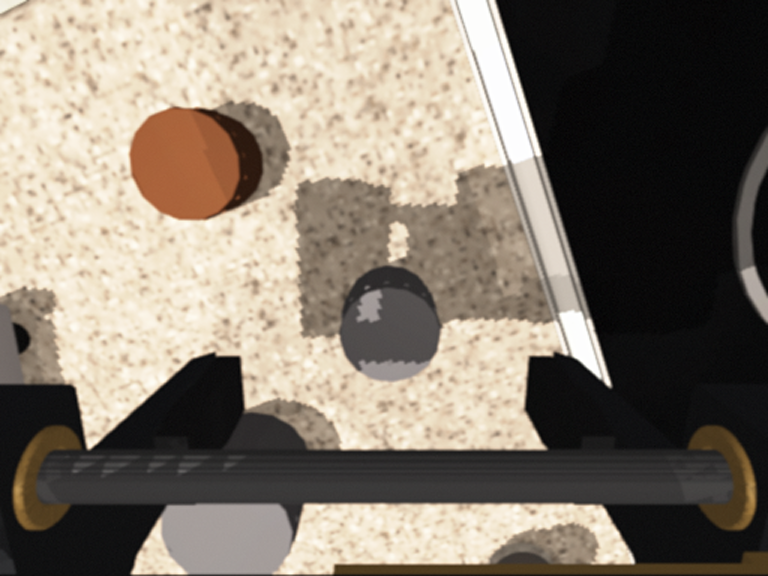

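Wrist view: the small cap's top centre is at (390,332), about 2 mm towards tool +y of the prediction (386,334). The large cap, at (230,530), is clear of the left finger. Descending with that correction and gripping.

>>> jog_arm(moves=[0, 0.3, 2, 0, 0, 0, 1, 0, 0.3, 4.5, 0, 0, 0, 1, 0, 0.3, 6.5, 0, 0, 0, 1, 0, 0.3, 7.3, 0, 0, 0, 1, 0, 0.3, 7.45, 0, 0, 0, 0.3], grip_force=30)

```text
time_s: 12.05
position: [0.5117, 0.0679, 0.0079]
tcp_rot: [3.141, 0.001, 2.764]
wrist_force: [-0.1, -0.5, 0.6]
grip_width: 0.0804
```

>>> jog_arm(moves=[0, 0, 0, 0, 0, 0, -0.3, 0, 0, 0, 0, 0, 0, -0.3, 0, 0, 0, 0, 0, 0, -0.3, 0, 0, 0, 0, 0, 0, -0.3, 0, 0, 0, 0, 0, 0, -0.3])

```text
time_s: 12.68
position: [0.5114, 0.0678, 0.0074]
tcp_rot: [3.142, 0.0, 2.764]
wrist_force: [-0.5, 0.1, 2.4]
grip_width: 0.0395
```

>>> jog_arm(moves=[0, 0, 0, 0, 0, 0, -0.5, 0, 0, 0, 0, 0, 0, -0.5, 0, 0, 0, 0, 0, 0, -0.5], grip_force=55)

```text
time_s: 13.05
position: [0.5114, 0.0679, 0.0074]
tcp_rot: [3.141, 0.0, 2.764]
wrist_force: [-1.7, -0.4, 5.0]
grip_width: 0.0393
```

>>> jog_arm(moves=[0, 0, -2, 0, 0, 0, -1, 0, 0, -5, 0, 0, 0, -1, 0, 0, -9, 0, 0, 0, -1, 0, 0, -11.5, 0, 0, 0, -1, 0, 0, -11.5, 0, 0, 0, -1])

```text
time_s: 13.68
position: [0.5125, 0.0682, 0.1235]
tcp_rot: [3.14, 0.003, 2.764]
wrist_force: [-0.2, -0.1, -0.3]
grip_width: 0.0392
```

Run:
```python
from h import *
s=monitor.observe(); print(s['time_s'],s['position'],s['tcp_rot'],s['wrist_force'],s['grip_width'])
f=save('wrist','w4',crop=(180,190,330,290),scale=5)
p=s['position']
for h in (-.007,.031): print((proj(f,p+[0,0,h])-[180,190])*5, (proj(f,p+[-.0186,.0073,h])-[180,190])*5)
```

```text
13.675 [0.51250886 0.06820464 0.12352678] [3.13956558e+00 2.74708889e-03 2.76396075e+00] [-0.19183079 -0.13426876 -0.31399762] 0.039161990748875185
[373.79355583 293.48387006] [372.82434652  99.72192687]
[372.69854342 509.51760804] [371.39824269 269.11934065]
```

View pics/w4.png

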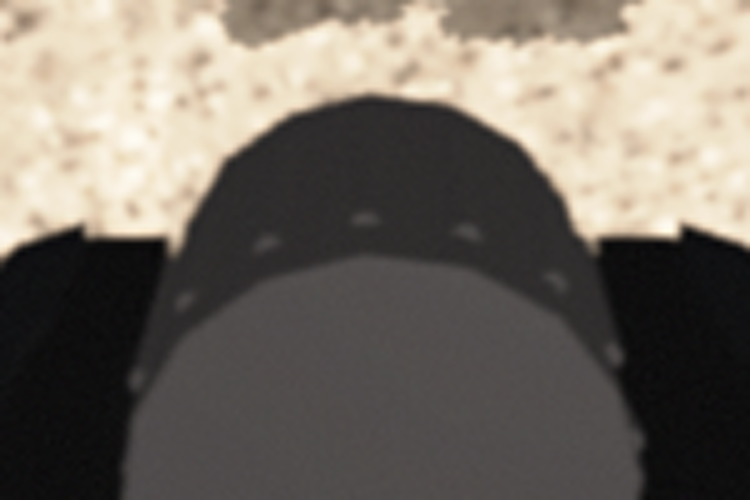

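Crop: the cap is held upright between the pads. Head edge is at row 255 (predicted 269) and rim edge at row 95 (predicted 100), so the cap sits ~0.8 mm towards tool +x of the TCP. Moving above the stud.

>>> jog_arm(moves=[-1.6, -4.4, 0, 0, 0, 0, -1, -3.2, -8.8, 0, 0, 0, 0, -1, -4.8, -13.2, 0, 0, 0, 0, -1, -6.5, -17.6, 0, 0, 0, 0, -1, -8.2, -22, 0, 0, 0, 0, -1])

```text
time_s: 14.35
position: [0.5053, -0.168, 0.1206]
tcp_rot: [-3.141, -0.003, 2.764]
wrist_force: [-0.1, -0.3, 0.6]
grip_width: 0.0391
```

>>> jog_arm(moves=[0, 0, 0, 0, 0, 0, -1, 0, 0, 0, 0, 0, 0, -1, 0, 0, 0, 0, 0, 0, -1])

```text
time_s: 14.72
position: [0.5063, -0.1651, 0.1215]
tcp_rot: [3.141, -0.001, 2.766]
wrist_force: [-0.4, 0.3, 0.4]
grip_width: 0.0395
```

Run:
```python
from h import *
s=monitor.observe(); print(s['time_s'],s['position'],s['tcp_rot'],s['wrist_force'],s['grip_width'])
print(go([.508,-.1671,.08],2.7565))
```

```text
14.725 [ 0.50625807 -0.16511146  0.12151999] [ 3.14113544e+00 -1.44285389e-03  2.76616320e+00] [-0.43850329  0.26739816  0.37915655] 0.0395119672669734
(array([-0.24, -0.12,  4.15]), 'rz', np.float64(0.01))
```

>>> jog_arm(moves=[-0.2, -0.1, 1.5, 0, 0, 0, -1, -0.2, -0.1, 3, 0, 0, 0, -1, -0.2, -0.1, 3.8, 0, 0, 0, -1, -0.2, -0.1, 4, 0, 0, 0, -1, -0.2, -0.1, 4, 0, 0, 0, -1], grip_force=60)

```text
time_s: 15.35
position: [0.5079, -0.1686, 0.0822]
tcp_rot: [-3.142, 0.0, 2.764]
wrist_force: [-0.1, 0.5, -0.7]
grip_width: 0.0393
```

Run:
```python
from h import *
s=monitor.observe(); print(s['time_s'],s['position'],s['tcp_rot'],s['wrist_force'],s['grip_width'])
print(go([.508,-.1671,.062],2.7565))
f=save('wrist','w5',crop=(140,140,370,300),scale=3)
print((proj(f,[.5073,-.1668,.0465])-140)*3,(proj(f,s['position']+[-.0007,.0003,-.0074])-140)*3)
```

```text
15.35 [ 0.50794465 -0.16861206  0.08220403] [-3.14153570e+00  3.07455649e-05  2.76368812e+00] [-0.086935    0.46987465 -0.67775691] 0.039261560749520336
(array([0.05, 0.14, 2.02]), 'rz', np.float64(0.007))
[352.47505381 254.71535936] [344.3006488  321.06267573]
```

View pics/w5.png

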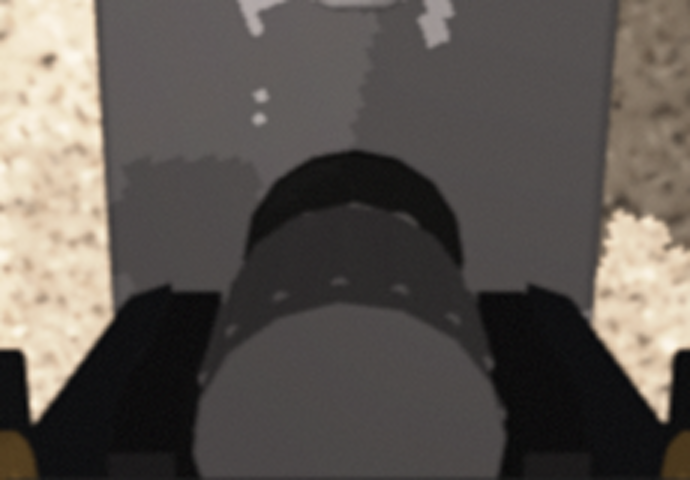

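Crop: the seal's centre column is ~354 and the cap's ~349, so the cap needs about +1.3 mm along tool y, as computed. Descending onto the stud in small steps.

>>> jog_arm(moves=[0.05, 0.14, 0, 0, 0, 0.005, -1, 0.05, 0.14, 0.4, 0, 0, 0.005, -1, 0.05, 0.14, 0.8, 0, 0, 0.005, -1, 0.05, 0.14, 1.2, 0, 0, 0.005, -1, 0.05, 0.14, 1.4, 0, 0, 0.005, -1])

```text
time_s: 16.02
position: [0.5078, -0.167, 0.0678]
tcp_rot: [-3.141, -0.0, 2.759]
wrist_force: [-0.4, -0.9, 0.3]
grip_width: 0.0391
```

>>> jog_arm(moves=[0, 0, 0.1, 0, 0, 0, -1, 0, 0, 0.2, 0, 0, 0, -1, 0, 0, 0.3, 0, 0, 0, -1])

```text
time_s: 16.4
position: [0.5081, -0.1671, 0.0653]
tcp_rot: [3.142, 0.0, 2.759]
wrist_force: [-0.5, 0.1, 1.9]
grip_width: 0.0392
```

>>> jog_arm(moves=[0, 0, 0.1, 0, 0, 0, -1, 0, 0, 0.2, 0, 0, 0, -1, 0, 0, 0.3, 0, 0, 0, -1])

```text
time_s: 16.77
position: [0.5092, -0.1678, 0.0635]
tcp_rot: [3.141, 0.003, 2.758]
wrist_force: [-2.4, -1.1, 14.3]
grip_width: 0.0393
```

>>> jog_arm(moves=[0, 0, 0.1, 0, 0, 0, -1, 0, 0, 0.2, 0, 0, 0, -1, 0, 0, 0.3, 0, 0, 0, -1])

```text
time_s: 17.15
position: [0.5089, -0.1678, 0.06]
tcp_rot: [-3.141, 0.002, 2.758]
wrist_force: [0.3, -1.3, 4.1]
grip_width: 0.0391
```

>>> jog_arm(moves=[0, 0, 0.1, 0, 0, 0, -1, 0, 0, 0.2, 0, 0, 0, -1, 0, 0, 0.3, 0, 0, 0, -1])

```text
time_s: 17.52
position: [0.5081, -0.1673, 0.0559]
tcp_rot: [-3.141, 0.0, 2.759]
wrist_force: [3.2, -2.7, -4.1]
grip_width: 0.0392
```

The force peaked at 14 N, then dropped to −4 N as the balls pulled the cap down. That is the click. Now onto the seal and pressing.

>>> jog_arm(moves=[0, 0, 0.1, 0, 0, 0, -1, 0, 0, 0.2, 0, 0, 0, -1, 0, 0, 0.3, 0, 0, 0, -1])

```text
time_s: 17.9
position: [0.508, -0.1671, 0.0534]
tcp_rot: [3.142, 0.0, 2.759]
wrist_force: [1.0, -2.3, 2.5]
grip_width: 0.0392
```

>>> jog_arm(moves=[0, 0, 0.1, 0, 0, 0, -1, 0, 0, 0.2, 0, 0, 0, -1, 0, 0, 0.3, 0, 0, 0, -1])

```text
time_s: 18.27
position: [0.5081, -0.1671, 0.0509]
tcp_rot: [3.141, 0.0, 2.759]
wrist_force: [-0.2, -1.8, 12.0]
grip_width: 0.039
```

>>> jog_arm(moves=[0, 0, 0.1, 0, 0, 0, -1, 0, 0, 0.2, 0, 0, 0, -1, 0, 0, 0.2, 0, 0, 0, -1])

```text
time_s: 18.65
position: [0.5091, -0.1675, 0.0502]
tcp_rot: [3.141, 0.002, 2.758]
wrist_force: [-2.6, -0.8, 21.2]
grip_width: 0.0389
```

Pressing at 21 N with the seal compressed ~3.5 mm. The sideways reaction (−2.6 N in x) leans towards the blade side, so I'll bias the pose slightly towards the stops and press a little more.

>>> jog_arm(moves=[0.2, 0, 0.05, 0, 0, 0, -1, 0.35, 0, 0.1, 0, 0, 0, -1, 0.35, 0, 0.1, 0, 0, 0, -1, 0.35, 0, 0.1, 0, 0, 0, -1])

```text
time_s: 19.15
position: [0.5083, -0.1672, 0.0502]
tcp_rot: [3.141, 0.008, 2.758]
wrist_force: [1.4, -2.1, 23.5]
grip_width: 0.0392
```

Run:
```python
from h import *
s=monitor.observe(); print({k:np.round(s[k],4) for k in('time_s','position','tcp_rot','wrist_force','ft_torque','grip_width')})
f=save('wrist','w6',crop=(110,0,390,290),scale=2)
for z,p in((.0765,[.4503,-.1442]),(.0425,[.4503,-.1442]),(.0425,[.4617,-.1488])): print((proj(f,[*p,z])-[110,0])*2)
```

```text
{'time_s': np.float64(19.15), 'position': array([ 0.5083, -0.1672,  0.0502]), 'tcp_rot': array([3.1407, 0.0076, 2.7583]), 'wrist_force': array([ 1.404 , -2.0643, 23.5075]), 'ft_torque': array([-0.5854, -0.1124, -0.0146]), 'grip_width': np.float64(0.0392)}
[286.38588042 250.28420994]
[287.58387846 235.75824992]
[287.66634999 291.84525927]
```

View pics/w6.png

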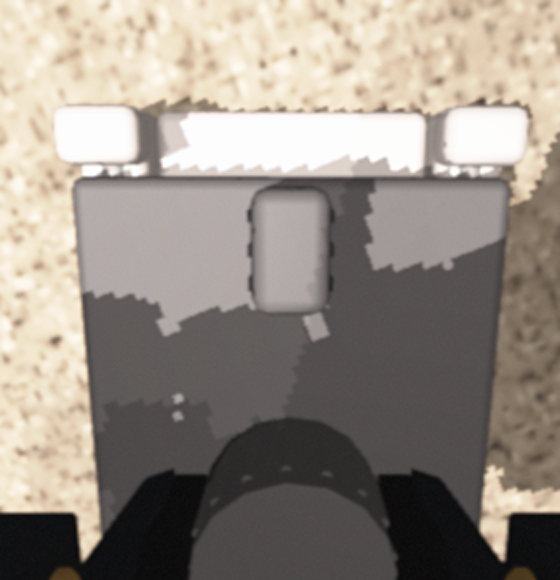

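Wrist view: the cap is seated. The post's top is centred at (289,250), matching the value predicted from the stop contact (286,250). The plate's edge at row 178 shows a thin light strip before the block faces at row 165. I'll push gently towards the stops to check that nothing moves.

>>> jog_arm(moves=[0.2, 0, 0, 0, 0, 0, -1, 0.4, 0, 0, 0, 0, 0, -1, 0.4, 0, 0, 0, 0, 0, -1, 0.4, 0, 0, 0, 0, 0, -1])

```text
time_s: 19.7
position: [0.5076, -0.1669, 0.0504]
tcp_rot: [3.141, 0.014, 2.758]
wrist_force: [7.9, -5.4, 14.3]
grip_width: 0.0393
```

Run:
```python
from h import *
s=monitor.observe(); print({k:np.round(s[k],4) for k in('time_s','position','tcp_rot','wrist_force','ft_torque','grip_width')})
f=grab_frame('wrist'); np.savez('pics/w7.npz',**{k:np.array(f[k]) for k in('pixels','mtx','R','t')})
g=load('w6')
# plate edge and post edge rows along columns, in both frames, mapped to world at plate-top height
for q in(g,f):
    G=cv2.GaussianBlur(cv2.cvtColor(q['pixels'],cv2.COLOR_RGB2GRAY),(3,3),0).astype(float)
    out=[]
    for c0,c1 in((200,230),(300,320)):
        d=np.diff(G[:,c0:c1].mean(1)); r=75+np.argmin(d[75:100]); out+=[r, ray(q,(c0+c1)/2,r+.5,.0425)[:2].round(4)]
    print(out)
c=[ray(g,110+u/2,v/2,z)[:2].round(4) for u,v,z in((95,165,.044),(95,178,.0425),(485,165,.044),(485,178,.0425),(95,105,.044))]; print(c)
```

```text
{'time_s': np.float64(19.7), 'position': array([ 0.5076, -0.1669,  0.0504]), 'tcp_rot': array([3.141 , 0.014 , 2.7582]), 'wrist_force': array([ 7.8941, -5.434 , 14.2824]), 'ft_torque': array([-1.2352, -1.8518,  0.0451]), 'grip_width': np.float64(0.0393)}
[np.int64(87), array([ 0.4323, -0.1548]), np.int64(87), array([ 0.4475, -0.1172])]
[np.int64(88), array([ 0.4321, -0.1546]), np.int64(88), array([ 0.4473, -0.117 ])]
[array([ 0.4215, -0.1763]), array([ 0.4237, -0.1778]), array([ 0.4522, -0.1001]), array([ 0.4549, -0.1005]), array([ 0.411, -0.171])]
```

With ~9.5 N towards the stops the plate edge stays put within one pixel (~0.3 mm), against 2.5 N needed to move it, so the carriage is parked. Taking off most of that side push and restoring the firm downward press.

>>> jog_arm(moves=[-0.15, 0, 0, 0, 0, 0, -1, -0.25, 0, 0.1, 0, 0, 0, -1, -0.25, 0, 0.15, 0, 0, 0, -1, -0.25, 0, 0.15, 0, 0, 0, -1])

```text
time_s: 20.25
position: [0.5079, -0.167, 0.05]
tcp_rot: [3.14, 0.009, 2.758]
wrist_force: [-1.3, -1.2, 37.9]
grip_width: 0.0391
```

>>> jog_arm(moves=[0, 0, 0, 0, 0, 0, -1, 0, 0, 0, 0, 0, 0, -1, 0, 0, 0, 0, 0, 0, -1, 0, 0, 0, 0, 0, 0, -1, 0, 0, 0, 0, 0, 0, -1])

```text
time_s: 20.88
position: [0.5079, -0.167, 0.05]
tcp_rot: [3.14, 0.01, 2.758]
wrist_force: [-1.1, -2.1, 36.7]
grip_width: 0.0392
```

37 N is more than needed, so easing it to keep a margin.

>>> jog_arm(moves=[0.05, 0, -0.08, 0, 0, 0, -1, 0.05, 0, -0.08, 0, 0, 0, -1, 0.05, 0, -0.08, 0, 0, 0, -1, 0.05, 0, -0.08, 0, 0, 0, -1, 0.05, 0, -0.08, 0, 0, 0, -1])

```text
time_s: 21.5
position: [0.5078, -0.167, 0.0501]
tcp_rot: [3.141, 0.01, 2.758]
wrist_force: [2.7, -3.6, 26.1]
grip_width: 0.0391
```

Steady at 26 N downwards with a slight push towards the stops. Handing in.

Run:
```python
from h import *
s=monitor.observe(); print(s['time_s'],s['position'].round(4),s['wrist_force'].round(1))
print(finish_job())
```

```text
21.5 [ 0.5078 -0.167   0.0501] [ 2.7 -3.6 26.1]
the job is handed in; nothing more can be done
None
```

The slicer is in its safe state, and I handed the job in at 21.5 s with the fingers still gripping the cap and pressing it down.

**Carriage:** I gripped the post and slid the carriage back about 101 mm, until the position held while the force rose to about 20 N. Later I pushed the seated cap towards the stops with about 9.5 N. The plate edge moved no more than one pixel (about 0.3 mm), and the carriage needs only 2.5 N to move.

**Cap:** I used the small grey one, since the others were brown or larger. The push peaked at 14 N, then fell to −4 N as the balls drew the cap down, which is the click. At hand-in the downward force was 26 N, the seal was compressed close to its 3.5 mm limit, and a slight push kept the carriage against the stops.

**Checks that disagreed or fell short:**
- **Strip at the stops:** The last picture showed a thin light strip of about 2.5 mm between the stop blocks and the plate. I took it for the edge rounding and viewing angle, because both force checks say the carriage is against the stops.
- **Press force:** It dipped to 14 N during the sideways check and rose to 38 N for a moment before I eased it.
- **Top view:** One top picture was no use because the arm hid the post.

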